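# Make up a picture-hanging kit and a corner kit by the hallway mirror

## Task

Make up two kits from the stock on the console. In the walnut tray put the tack hammer, the nail dispenser and the two-pronged hook; in the blue dish put the corner clamp and the single-pronged hook. Set each piece down gently (no dropping), flat on the floor of its tray or dish with nothing lying on top of another or on the rim and the dispenser upright, and leave the tape measure, shelf bracket and spirit level where they are.

Things in the scene. Friction and masses are not known exactly. Their poses are not given: they have to be found in the camera images.
- hammer: small steel tack hammer lying flat, 170 mm long, 18 mm high. Origin on its underside at its balance point, below the shaft; x along the shaft to the head. Head: 18 mm thick bar, 66 mm long (along y), centred at x +45 mm (hammer ends at +54); dark grip ends at x -115 mm. Shaft 14 mm wide (y) from x -45 to +36, top at 17 mm: grip it across y at the origin.
- dispenser: clear acrylic nail dispenser standing upright: a box 60 mm (x) by 40 mm (y) by 55 mm high, white top, nails inside, and on top a round white push button 7 mm high (not to be used). Origin at the centre of the underside, z up. Grip it across y.
- single_hook: chrome adhesive hook with ONE prong, lying on its back plate with the prong up. Plate 56 mm (x) by 34 mm (y) by 6 mm; the prong, 12 mm wide (y), stands on the middle of the plate, reaches 39 mm high and spans x -12 to +14 mm. Origin at the centre of the underside, z up. Grip the prong across y.
- double_hook: wider chrome adhesive hook with TWO prongs, lying on its back plate, prongs up. Plate 60 (x) by 44 (y) by 6 mm; central stem 20 (x) by 14 mm (y) rises to 40 mm; a 12 mm wide crossbar at 21 to 31 mm height runs along x to +-39 mm, its ends turned up to 46 mm. Origin at the centre of the underside, z up. Grip the stem across y.
- corner_clamp: aluminium corner clamp lying flat: two arms, 14 mm wide, 20 mm high, form a right-angled V, corner at x -28 mm, opening to +x (outline x -35 to +16, y +-44 mm). In it stands its spring clip (rigid), 24 (x) by 14 mm (y), 48 mm high, centred on the origin. Origin at the foot of the clip on the underside, z up. Grip the clip across y, above the arms.
- tray: walnut tray, fixed, open on top, 222 mm (x, the long side) by 192 mm (y), rim 17 mm high, walls 6 mm, floor 6 mm thick, so 210 by 180 mm inside. Origin at the centre of its underside on the table.
- dish: round pale blue ceramic dish, fixed, open on top, 190 mm across the rim and 20 mm high, floor 5 mm thick, flat inside floor about 166 mm across. Origin at the centre of its underside on the table.
- tape_measure: bystander: black tape measure, 70 by 34 by 64 mm high. Origin at the centre of the underside, z up.
- bracket: bystander: loose walnut shelf bracket, 150 mm long (x), 22 mm wide, 130 mm high. Origin at the centre of the underside, z up.
- level: bystander: aluminium spirit level standing on edge, 240 mm long (y), 24 mm wide, 46 mm high. Origin at the centre of the underside, z up.

How it is judged:
By the outcome, as a careful person would: the job done as asked, in the order asked, and still so for the second after the job is handed in, with the robot touching nothing.
It also fails if it takes over 118 s, if anything falls off the work surface, if the arm or the gripper's body presses on something with over 40 N, if the wrist force passes 120 N, or if a joint passes its speed limit or range.

## Robot

A 6-joint arm with a two-finger parallel gripper is mounted at the origin on the work surface. World frame = base frame: x ahead of the robot, y to its left, z up, the work surface at z = 0. Lengths are in m, angles in rad, forces in N, time in s.
With the tool pointing down it reaches from about 0.275 to 0.975 m from the base axis. Payload 8.4 kg.
Tool frame: the origin (TCP) lies midway between the tips of the shut fingers; the grasp point (between the pads) lies 19 mm behind it; z points along the fingers, y is the line along which they close (so a half turn about z gives the same grasp; the last joint's range is limited). The gripper opens to 92 mm and grips with 3 to 60 N. Pads are 20 mm wide; open, the fingers measure 128 mm over their backs; the gripper's body (75 mm by 189 mm) begins 69 mm behind the grasp point.
Start: joints at [1.279, 0.353, 1.633, -0, 1.155, -0.002], TCP at [0.179, 0.599, 0.215] pointing down, gripper open.
Joint ranges: [-2.63, 2.63], [-0.92, 2.1], [0.06, 2.66], [-1.3, 4.44], [0, 2.69], [-3.02, 3.02]. Speed limits (rad/s): [2.22, 2.22, 2.79, 3.14, 3.14, 3.14].

## Interface

Orientations are given as a rotation vector (axis times angle).
In Python, from cell import robot, imaging, hand_in gives the robot as it stands. The module is installed in compiled form; this text tells all that it offers.
- The arm moves only by the shell command python3 -m handwheel 'ROWS'. ROWS is a JSON object whose one key "commands" holds a list of rows, each a list of 3 entries, a list of its own where there are three numbers: the shift along the world's x, y, z in units of 25 mm (1.0 is 25 mm), then the turn about the world's z in units of 6 degrees (1.0 is 6 degrees), then the opening, from -1 (shut) to 1 (fully open). A call has 1 to 12 rows; each row is the pose to reach, as a shift and turn from the pose commanded when the call began; what a row does not reach only later rows make up. A row lasts 1/12 s, in which the tool goes at most 41.7 mm and 7.16 degrees, less where a joint would pass 70% of its speed; a pose out of reach is approached as far as the arm can. A call with a gripper value outside its range is refused whole. The fingers move at their own pace and stop on an object; the grip force is fixed at half the most. Time passes only in rows, so rows that repeat a pose let the fingers close. It gives the time, the measured TCP pose, the force, the opening and the grip force at its end, in the units of the state.
- robot.observe(): the state, without advancing time (a new reading comes with each control period).
- imaging.capture(name): name is "side" or "top" or "wrist"; returns a dict with "frame" (400x640x3 uint8, red, green, blue), "intrinsics" (3x3 intrinsics, pixels), "view" (4x4, takes a point from world to camera coordinates); the wrist camera has in their place "T_tool_cam" (4x4, takes a point from camera to tool coordinates, whose origin is the TCP and whose axes are the flange's). Camera axes: x right, y up, looking along -z (the intrinsics and any distortion apply to the point x, -y, -z); pixel columns grow to the right and rows downward; lengths in m; the calibration is good to about 2 mm. A picture is of the moment at which its call begins: read the wrist's pose just before it. There is no depth.
- hand_in(): hands the job in; it is judged then, once.
The state is a dict: "time_s": time; "joint_pos": joint angles; "dq": joint speeds; "tau": joint torques, N m; "eef_pos": TCP position; "tcp_rot": TCP orientation; "wrist_force": force on the tool from outside, world axes, zero at the start; "moment": the same for the moment, N m; "gripper_width": finger opening in m; "grip_force": force on a finger pad.
Only numpy, scipy, OpenCV 4.12 (cv2) and the standard library are available. Lean on these libraries where they do the work, as an engineer would, in place of code of your own. Each camera call takes 0.05 s, during which the arm holds its last target. There are 200 camera calls.

## Working session

There is one attempt and no reset: what is moved stays moved. The work goes in short steps, Python scripts to look and compute and a shell command to move; the robot and the scene stay as the last step left them, time stands still between calls to the robot, and variables do not carry over. Pictures are saved under pics/ and viewed, at most 14 in all, crops included, and the job is handed in when it is done.

```bash
mkdir -p pics
cat > h.py <<'E'
import numpy as np,cv2,json
from cell import robot,imaging,hand_in
def snap(cam,name):
    s=robot.observe(); d=imaging.capture(cam)
    f=d["frame"]; cv2.imwrite(f"pics/{name}.png",f[:,:,::-1])
    K=np.array(d["intrinsics"])
    if "view" in d: V=np.array(d["view"])
    else:
        T=np.eye(4);T[:3,:3]=cv2.Rodrigues(np.array(s["tcp_rot"],float))[0];T[:3,3]=s["eef_pos"]
        V=np.linalg.inv(T@np.array(d["T_tool_cam"]))
    np.savez(f"pics/{name}.npz",K=K,V=V,f=f,ex=json.dumps({k:np.array(v).tolist() for k,v in d.items() if k not in("frame",)}))
    return d
def ray(name,uv):
    z=np.load(f"pics/{name}.npz");K,V=z["K"],z["V"]
    p=np.linalg.inv(K)@[uv[0],uv[1],1]; d=V[:3,:3].T@np.array([p[0],-p[1],-p[2]])
    c=-V[:3,:3].T@V[:3,3]; return c,d/np.linalg.norm(d)
def atz(name,uv,z):
    c,d=ray(name,uv); return c+d*(z-c[2])/d[2]
def tri(*obs):
    A=np.zeros((3,3));b=np.zeros(3)
    for n,uv in obs:
        c,d=ray(n,uv);P=np.eye(3)-np.outer(d,d);A+=P;b+=P@c
    X=np.linalg.solve(A,b)
    return X,[np.linalg.norm((np.eye(3)-np.outer(ray(n,uv)[1],ray(n,uv)[1]))@(X-ray(n,uv)[0])) for n,uv in obs]
def proj(name,X):
    z=np.load(f"pics/{name}.npz");p=z["V"][:3,:3]@X+z["V"][:3,3];q=z["K"]@[p[0],-p[1],-p[2]];return q[:2]/q[2]
def crop(name,x0,y0,x1,y1,out,s):
    f=np.load(f"pics/{name}.npz")["f"][y0:y1,x0:x1,::-1]
    cv2.imwrite(f"pics/{out}.png",cv2.resize(f,None,fx=s,fy=s,interpolation=cv2.INTER_CUBIC))
E
python3 - <<'E'
from h import *
for c in("top","side","wrist"):
    d=snap(c,c+"0"); print(c,d.keys(),np.round(d["intrinsics"],1).tolist())
for c in("top0","side0","wrist0"):
    z=np.load(f"pics/{c}.npz");V=z["V"];print(c,np.round(-V[:3,:3].T@V[:3,3],3),np.round(V[:3,:3],2).tolist())
print(robot.observe())
E
```

```text
top dict_keys(['frame', 'intrinsics', 'view']) [[373.3, 0.0, 317.9], [0.0, 373.3, 199.4], [0.0, 0.0, 1.0]]
side dict_keys(['frame', 'intrinsics', 'view']) [[456.7, 0.0, 313.5], [0.0, 456.7, 196.7], [0.0, 0.0, 1.0]]
wrist dict_keys(['frame', 'intrinsics', 'T_tool_cam']) [[313.0, 0.0, 323.0], [0.0, 313.0, 198.6], [0.0, 0.0, 1.0]]
top0 [ 0.481 -0.011  0.94 ] [[-0.01, -1.0, 0.01], [0.99, -0.01, 0.12], [-0.12, 0.01, 0.99]]
side0 [0.329 0.841 0.766] [[-0.94, -0.33, 0.02], [0.23, -0.6, 0.76], [-0.24, 0.72, 0.65]]
wrist0 [0.108 0.62  0.383] [[0.28, 0.96, -0.0], [-0.93, 0.27, -0.26], [-0.25, 0.07, 0.97]]
{'time_s': 0.15, 'joint_pos': array([ 1.27859851e+00,  3.53507888e-01,  1.63390066e+00, -2.98377597e-05,
        1.15520519e+00, -2.44059677e-03]), 'dq': array([-0.00031238, -0.00136273, -0.00171144, -0.00132372, -0.00079617,
       -0.0003129 ]), 'tau': array([ 4.94362466e-04, -5.94208860e+01, -3.34466600e+01,  6.99076708e-02,
        2.05022591e-02, -6.49201456e-05]), 'eef_pos': array([0.17850851, 0.59860351, 0.2140512 ]), 'tcp_rot': array([-4.53522453e-01, -3.10856030e+00,  1.59276718e-03]), 'wrist_force': array([-0.71016889,  0.02208112,  0.2188486 ]), 'moment': array([-0.00888189, -0.01296983,  0.00650693]), 'grip_force': 0.0, 'gripper_width': 0.09188347840343561}
```

View pics/top0.png

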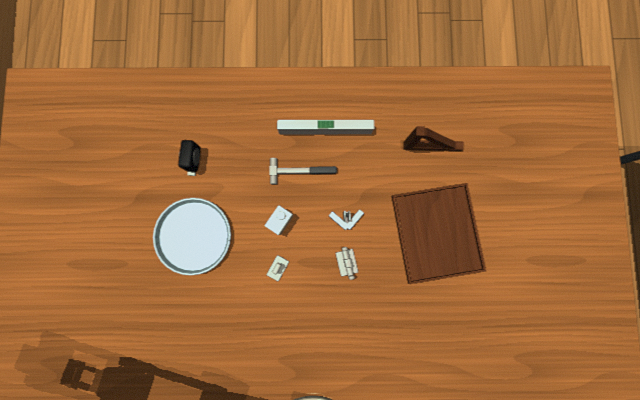

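View pics/side0.png

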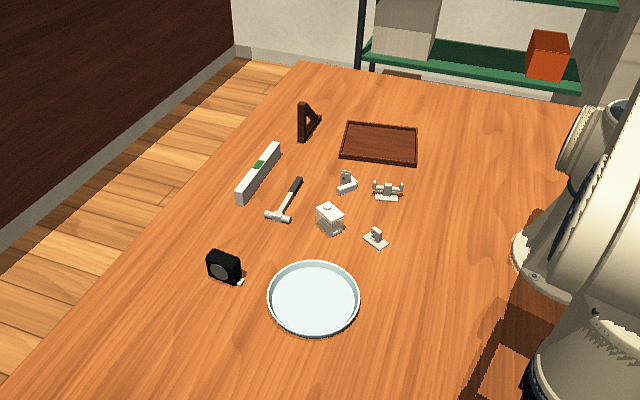

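Top view: the dish is at about (192,236) and the tray at (438,233). The hammer head is at (273,170) with its shaft running right to (337,170). The dispenser is at (279,221), single hook (278,268), clamp (347,218) and double hook (347,263). I'll enlarge both views.

Run:
```python
from h import *
crop("top0",255,145,375,285,"tc",5)
crop("side0",255,165,415,260,"sc",5)
im=cv2.imread("pics/tc.png");print(im.shape)
```

```text
(700, 600, 3)
```

Run:
```python
from h import *
crop("top0",255,150,375,270,"tc",5); crop("top0",255,150,375,285,"tc2",4.4)
cv2.imwrite("pics/tc.png",cv2.imread("pics/tc2.png"))
```

```text
(no output)
```

View pics/tc.png

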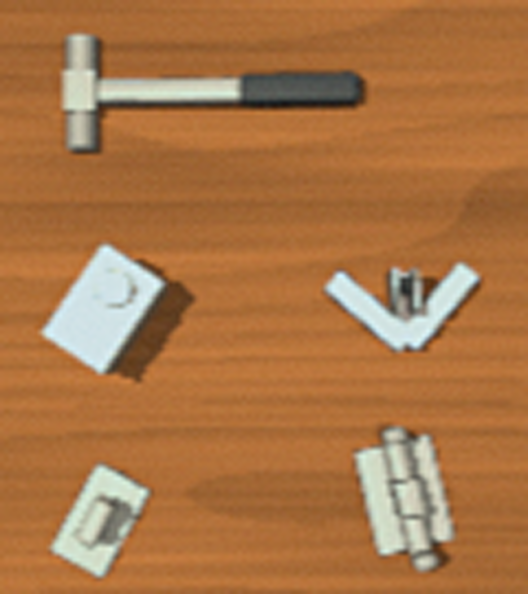

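View pics/sc.png

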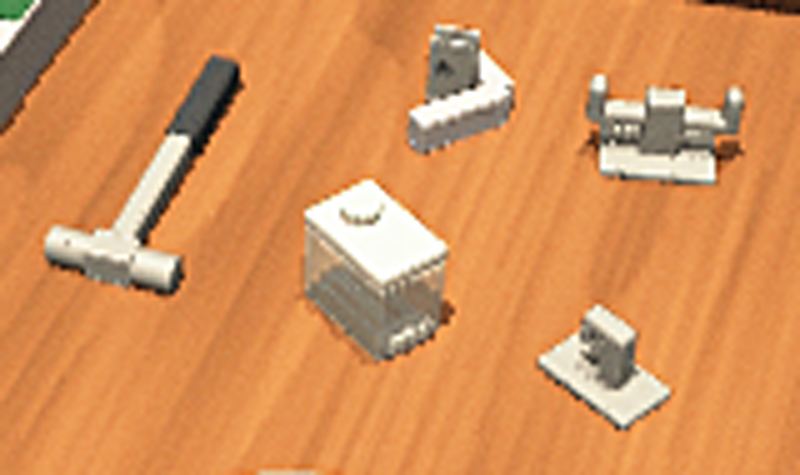

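The crops show every corner I need. I'll fit each object's x, y, z and yaw from corner pixels in both views, leaving z free as a check.

```bash
cat > fit.py <<'E'
from h import *
from scipy.optimize import least_squares
def fit(obs,x0,fixz=None):
    def P(p,m):
        c,s=np.cos(p[3]),np.sin(p[3]);return np.array([p[0]+c*m[0]-s*m[1],p[1]+s*m[0]+c*m[1],p[2]+m[2]])
    f=lambda p:np.concatenate([proj(n,P(p,np.array(m)/1000))-uv for n,m,uv in obs])
    r=least_squares(f,x0,loss="soft_l1",x_scale=[.01,.01,.01,.1]);e=np.abs(r.fun).reshape(-1,2)
    return r.x,e
E
cat > m.py <<'E'
from fit import *
t=lambda m,x,y:("top0",m,np.array([255+(x+.5)/4.4-.5,150+(y+.5)/4.4-.5]))
s=lambda m,x,y:("side0",m,np.array([255+(x+.5)/5-.5,165+(y+.5)/5-.5]))
T=lambda m,x,y:("top0",m,np.array([x,y])); S=lambda m,x,y:("side0",m,np.array([x,y]))
O={}
O["hammer"]=([t((54,0,9),64,92),t((45,33,9),82,36),t((45,-33,9),83,150),t((-115,0,9),365,89),t((36,7,15),99,82),t((36,-7,15),99,103),
 s((45,33,9),46,245),s((45,-33,9),181,274),s((-115,0,9),232,68)],[.55,.05,0,1.57])
O["dispenser"]=([t((30,20,55),42,332),t((30,-20,55),106,373),t((-30,20,55),106,244),t((-30,-20,55),166,284),
 s((30,20,55),385,282),s((30,-20,55),447,245),s((-30,20,55),305,215),s((-30,-20,55),370,180),s((30,20,0),380,358)],[.45,.1,0,3.7+np.pi])
O["single"]=([t((28,17,6),100,465),t((28,-17,6),150,490),t((-28,17,6),52,548),t((-28,-17,6),100,577),
 s((28,17,6),540,358),s((-28,17,6),625,424),s((-28,-17,6),669,390)],[.3,.1,0,-.5])
O["double"]=([t((39,0,46),394,433),t((-39,0,46),428,561),t((0,0,40),408,497),t((30,-22,6),430,434),t((30,22,6),356,453),t((-30,22,6),382,555),t((-30,-22,6),453,540),
 s((39,0,46),597,80),s((-39,0,46),735,94),s((30,22,0),603,175),s((-30,22,0),715,184),s((0,0,40),666,94)],[.33,-.07,0,.25])
O["clamp"]=([t((-37.8,0,20),403,350),t((11,44,20),325,287),t((16,39,20),342,270),t((16,-39,20),462,262),t((11,-44,20),480,276),
 t((12,7,48),391,270),t((12,-7,48),420,270),s((12,7,48),432,37),s((-12,7,48),478,40),s((11,44,20),410,112),s((-37.8,0,20),514,85)],[.45,-.07,0,0])
O["tray"]=([T((111,96,17),392,196),T((111,-96,17),466,184),T((-111,-96,17),485,271),T((-111,96,17),409,283),
 S((111,96,17),0,0)][:4]+[S((111,96,17),339,156),S((111,-96,17),345,122),S((-111,-96,17),418,126),S((-111,96,17),417,166)],[.42,-.3,0,.2])
for k,(o,x0) in O.items():
    x,e=fit(o,x0); print(k,np.round(x[:3]*1000,1),"yaw",round(np.degrees(x[3]),1),"mean",round(e.mean(),2),e.max(1).round(1))
# dish: ellipse outlines
for n,(lo,hi) in {"top0":((150,190),(235,280)),"side0":((262,255),(365,340))}.items():
    f=np.load(f"pics/{n}.npz")["f"].astype(int);m=((f[...,2]>f[...,0]-2)).astype(np.uint8)
    mm=np.zeros_like(m);mm[lo[1]:hi[1],lo[0]:hi[0]]=m[lo[1]:hi[1],lo[0]:hi[0]]
    c=max(cv2.findContours(mm,0,1)[0],key=cv2.contourArea);print(n,cv2.boundingRect(c))
E
python3 m.py
```

```text
hammer [6.676e+02 4.800e+01 6.000e-01] yaw 90.1 mean 7.18 [ 0.9 25.6 25.9  0.8  4.5  5.7 26.5 25.6  0.2]
dispenser [ 5.406e+02  7.600e+01 -5.000e-01] yaw 438.7 mean 7.48 [ 0.3 25.6 25.   0.6  0.1 27.6 28.3  0.5  1.8]
single [4.251e+02 8.240e+01 1.000e-01] yaw -29.9 mean 0.4 [1.1 0.4 0.7 0.4 0.6 0.2 1.2]
double [437.4 -88.1   1.8] yaw 12.9 mean 0.57 [1.5 2.  0.5 0.3 0.5 0.6 0.7 0.9 2.3 0.6 0.6 0.4]
clamp [548.7 -86.9   6.1] yaw 1.2 mean 0.92 [2.7 2.4 2.4 2.  1.  0.4 0.6 1.  0.3 0.9 2.4]
tray [ 507.8 -317.    -8.3] yaw 9.1 mean 0.69 [0.7 1.1 0.3 0.9 0.1 2.4 4.  0.3]
top0 (153, 198, 78, 77)
side0 (267, 260, 93, 78)
```

```bash
python3 - <<'E'
import re
c=open("m.py").read()
c=c.replace("t((45,33,9),82,36),t((45,-33,9),83,150)","t((45,-33,9),82,36),t((45,33,9),83,150)").replace("s((45,33,9),46,245),s((45,-33,9),181,274)","s((45,-33,9),46,245),s((45,33,9),181,274)").replace("t((36,7,15),99,82),t((36,-7,15),99,103)","t((36,-7,15),99,82),t((36,7,15),99,103)")
a=c.index('O["dispenser"]');b=c.index('O["single"]')
c=c[:a]+'''O["dispenser"]=([t((30,20,55),106,373),t((30,-20,55),42,332),t((-30,20,55),166,284),t((-30,-20,55),106,244),
 s((30,20,55),447,245),s((30,-20,55),385,282),s((-30,20,55),370,180),s((-30,-20,55),305,215),s((30,-20,0),380,358)],[.45,.1,0,2.5])
'''+c[b:]
c=c.replace("(11,44,20)","(6,44,20)").replace("(16,39,20)","(16,34,20)").replace("(16,-39,20)","(16,-34,20)").replace("(11,-44,20)","(6,-44,20)").replace("-37.8","-36")
open("m.py","w").write(c)
E
python3 m.py
python3 - <<'E'
from h import *
crop("top0",385,175,495,293,"a",3.6);crop("side0",332,112,428,172,"b",4)
a=cv2.imread("pics/a.png");b=cv2.imread("pics/b.png");print(a.shape,b.shape)
o=np.zeros((430,800,3),np.uint8);o[:a.shape[0],:a.shape[1]]=a;o[:b.shape[0],400:400+b.shape[1]]=b;cv2.imwrite("pics/ab.png",cv2.convertScaleAbs(o,alpha=1.5,beta=15))
E
```

```text
hammer [ 6.674e+02  4.830e+01 -2.000e-01] yaw 90.4 mean 0.4 [0.8 0.3 0.1 0.9 0.7 0.3 1.6 0.3 0.3]
dispenser [540.9  75.8  -0.9] yaw 146.6 mean 0.44 [0.2 0.3 0.9 0.9 1.  0.  0.3 0.9 1.8]
single [4.251e+02 8.240e+01 1.000e-01] yaw -29.9 mean 0.4 [1.1 0.4 0.7 0.4 0.6 0.2 1.2]
double [437.4 -88.1   1.8] yaw 12.9 mean 0.57 [1.5 2.  0.5 0.3 0.5 0.6 0.7 0.9 2.3 0.6 0.6 0.4]
clamp [549.7 -87.1   5.8] yaw 1.6 mean 0.66 [1.5 0.7 1.  0.2 0.5 0.8 1.  1.  0.2 2.2 1.4]
tray [ 507.8 -317.    -8.3] yaw 9.1 mean 0.69 [0.7 1.1 0.3 0.9 0.1 2.4 4.  0.3]
top0 (153, 198, 78, 77)
side0 (267, 260, 93, 78)
(425, 396, 3) (240, 384, 3)
```

View pics/ab.png

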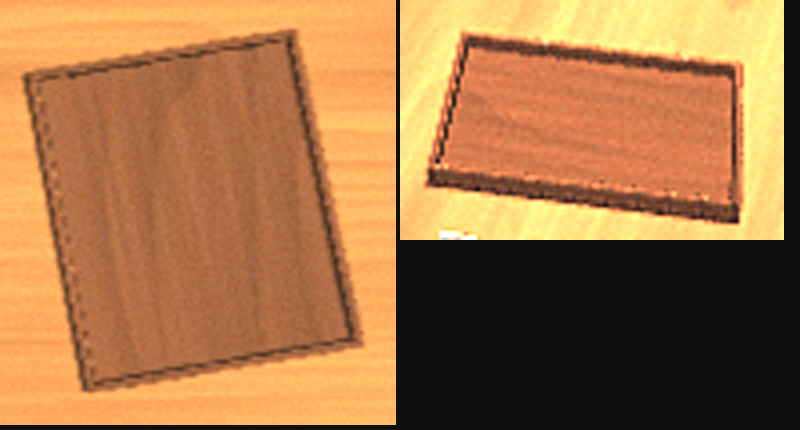

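Run:
```python
from fit import *
t=lambda m,x,y:("top0",m,np.array([385+(x+.5)/3.6-.5,175+(y+.5)/3.6-.5]))
s=lambda m,x,y:("side0",m,np.array([332+(x+.5)/4-.5,112+(y+.5)/4-.5]))
o=[t((111,96,17),24,74),t((111,-96,17),296,30),t((-111,-96,17),361,345),t((-111,96,17),84,390),
 s((111,96,17),30,170),s((111,-96,17),63,34),s((-111,-96,17),342,65),s((-111,96,17),338,207),s((111,96,0),28,187),s((-111,96,0),338,222)]
x,e=fit(o,[.5,-.3,0,.15]);print("tray",np.round(x[:3]*1000,1),np.degrees(x[3]),e.max(1).round(1))
# dish: bbox of the rim circle (r 95, z 20) in both
from scipy.optimize import least_squares
a=np.linspace(0,2*np.pi,200)
def bb(n,p):
    q=np.array([proj(n,np.array([p[0]+.095*np.cos(i),p[1]+.095*np.sin(i),p[2]+.02])) for i in a]);return np.r_[q.min(0),q.max(0)]
f=lambda p:np.r_[bb("top0",p)-[152.5,197.5,230.5,274.5],(bb("side0",p)-[266.5,259.5,359.5,337.5])[:3]]
r=least_squares(f,[.48,.3,0]);print("dish",r.x.round(4),r.fun.round(1))
```

```text
tray [ 508.7 -313.8    0.8] 8.842800022045235 [0.9 0.9 0.5 0.8 0.6 0.3 0.8 1.  0.4 1.4]
dish [ 0.5055  0.2922 -0.0027] [ 0.2 -0.5 -0.1  0.3 -0.5  0.1  0.7]
```

Both fits agree: tray at (508.7, -313.8) mm with yaw 8.8°, z about 1 mm, and dish at (505.5, 292.2) mm. Every object's z is near 0 except the clamp at 5.8 mm, which I'll recheck. First I move over the hammer.

```bash
cat > d.py <<'E'
import sys
from h import *
# usage: d.py x y z psi(deg) -> units from the measured pose
def cur():
    s=robot.observe();R=cv2.Rodrigues(np.array(s["tcp_rot"],float))[0]
    return s,np.array(s["eef_pos"]),np.degrees(np.arctan2(R[1,1],R[0,1]))
if __name__=="__main__":
    s,p,a=cur();t=np.array([float(v) for v in sys.argv[1:5]])
    d=(t[3]-a+180)%360-180
    print("t",round(s["time_s"],2),"p",(p*1000).round(1),"psi",round(a,1),"q6",round(s["joint_pos"][5],2),"F",s["wrist_force"].round(1),"w",round(s["gripper_width"]*1000,1),"units",((t[:3]-p)/.025).round(2),"turn",round(d/6,2))
E
python3 -m handwheel '{"commands":[[[9.8,-11,-1],-12.1,1],[[9.8,-11,-1],-12.1,1],[[9.8,-11,-1],-12.1,1],[[9.8,-11,-1],-12.1,1],[[9.8,-11,-1],-12.1,1],[[9.8,-11,-1],-12.1,1],[[9.8,-11,-1],-12.1,1],[[9.8,-11,-1],-12.1,1],[[9.8,-11,-1],-12.1,1],[[9.8,-11,-1],-12.1,1],[[9.8,-11,-1],-12.1,1],[[9.8,-11,-1],-12.1,1]]}'
python3 d.py .6674 .0483 .15 .4
```

```text
time_s: 1.15
eef_pos: [0.4236, 0.3237, 0.1894]
tcp_rot: [-2.204, -2.238, 0.001]
wrist_force: [0.3, -0.2, -0.8]
gripper_width: 0.0918
grip_force: 0.0
t 1.15 p [423.6 323.7 189.4] psi 0.9 q6 0.63 F [ 0.3 -0.2 -0.8] w 91.8 units [  9.75 -11.02  -1.58] turn -0.08
```

```bash
python3 -m handwheel '{"commands":[[[9.75,-11,-1.6],0,1],[[9.75,-11,-1.6],0,1],[[9.75,-11,-1.6],0,1],[[9.75,-11,-1.6],0,1],[[9.75,-11,-1.6],0,1],[[9.75,-11,-1.6],0,1],[[9.75,-11,-1.6],0,1],[[9.75,-11,-1.6],0,1],[[9.75,-11,-1.6],0,1],[[9.75,-11,-1.6],0,1],[[9.75,-11,-1.6],0,1]]}' >/dev/null
python3 d.py .6674 .0483 .15 .4
python3 -c "
from h import *
snap('wrist','w1')
for m in ([.6674,.0483,.017],[.6674,.0933,.018],[.6674,-.0667,.014]): print(proj('w1',np.array(m)).round(0))"
```

```text
t 2.07 p [667.7  49.  148.8] psi 0.9 q6 0.05 F [-0.1  0.4 -0.7] w 91.8 units [-0.01 -0.03  0.05] turn -0.09
[323. 193.]
[324. 147.]
[321. 294.]
```

View pics/w1.png

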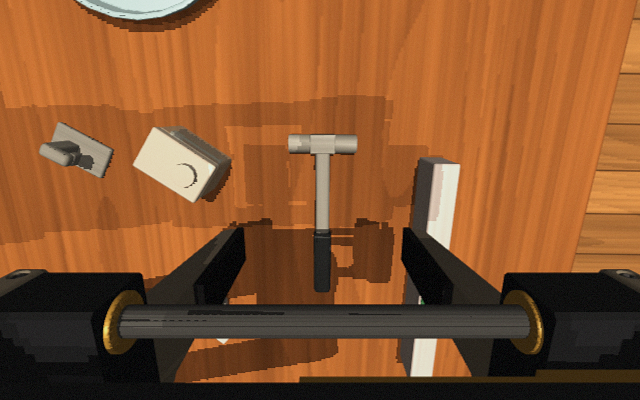

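Wrist view: hammer head at (322,143), shaft along column 322, grip end at (321,291). That is within 3 px (about 3 mm along the shaft) of the prediction, and the shaft is centred between the fingers. Descend and grip.

```bash
python3 -m handwheel '{"commands":[[[0,0.05,-1.5],0,0.3],[[0,0.05,-3],0,0.3],[[0,0.05,-4.2],0,0.3],[[0,0.05,-5],0,0.3],[[0,0.05,-5.5],0,0.3],[[0,0.05,-5.8],0,0.3],[[0,0.05,-5.8],0,0.3],[[0,0.05,-5.8],0,-1],[[0,0.05,-5.8],0,-1],[[0,0.05,-5.8],0,-1],[[0,0.05,-5.8],0,-1],[[0,0.05,-5.8],0,-1]]}'; python3 d.py .6674 .050 .12 .4
```

```text
time_s: 3.12
eef_pos: [0.6679, 0.0502, 0.0055]
tcp_rot: [2.206, 2.236, 0.002]
wrist_force: [0.0, -0.4, 0.3]
gripper_width: 0.0282
grip_force: 0.0
t 3.12 p [667.9  50.2   5.5] psi 0.8 q6 0.06 F [ 0.  -0.4  0.3] w 28.2 units [-0.02 -0.01  4.58] turn -0.06
```

```bash
python3 -m handwheel '{"commands":[[[0,0,-0.05],0,-1],[[0,0,-0.05],0,-1],[[0,0,-0.05],0,-1],[[0,0,-0.05],0,-1],[[0,0,-0.05],0,-1],[[0,0,0.4],0,-1],[[0,0,1.2],0,-1],[[0,0,2.2],0,-1],[[0,0,3.2],0,-1],[[0,0,4],0,-1],[[0,0,4],0,-1]]}'
python3 - <<'E'
import numpy as np
a=np.radians(8.8);R=np.array([[np.cos(a),-np.sin(a)],[np.sin(a),np.cos(a)]]);o=np.array([.5087,-.3138])
for n,p in dict(hammer=(30,-48),disp=(-52,38),double=(45,44)).items(): print(n,(o+R@np.array(p)/1000).round(4))
E
python3 d.py .5456 -.3566 .1 -81.2
```

```text
time_s: 4.03
eef_pos: [0.6701, 0.0504, 0.1096]
tcp_rot: [2.203, 2.234, 0.008]
wrist_force: [0.9, 0.1, -2.7]
gripper_width: 0.0136
grip_force: 30.0
hammer [ 0.5457 -0.3566]
disp [ 0.4515 -0.2842]
double [ 0.5464 -0.2634]
t 4.03 p [670.1  50.4 109.6] psi 0.8 q6 0.06 F [ 0.9  0.1 -2.7] w 13.6 units [ -4.98 -16.28  -0.38] turn -13.67
```

```bash
python3 -m handwheel '{"commands":[[[-4.9,-16.3,0.2],-13.65,-1],[[-4.9,-16.3,0.2],-13.65,-1],[[-4.9,-16.3,0.2],-13.65,-1],[[-4.9,-16.3,0.2],-13.65,-1],[[-4.9,-16.3,0.2],-13.65,-1],[[-4.9,-16.3,0.2],-13.65,-1],[[-4.9,-16.3,0.2],-13.65,-1],[[-4.9,-16.3,0.2],-13.65,-1],[[-4.9,-16.3,0.2],-13.65,-1],[[-4.9,-16.3,0.2],-13.65,-1],[[-4.9,-16.3,0.2],-13.65,-1],[[-4.9,-16.3,0.2],-13.65,-1]]}'
python3 -m handwheel '{"commands":[[[0,0,0],0,-1],[[0,0,0],0,-1],[[0,0,0],0,-1]]}' >/dev/null
python3 d.py .5457 -.3566 .0115 -81.2; python3 -c "
from h import *
snap('top','t2');snap('side','s2');crop('top',0,0,1,1,'x',1) if 0 else None
a=np.load('pics/t2.npz')['f'];b=np.load('pics/s2.npz')['f']
o=np.hstack([cv2.resize(a[150:300,365:515],(400,400)),cv2.resize(b[80:180,300:440],(400,286))[:286] if 0 else cv2.resize(b[60:200,290:430],(400,400))])
cv2.imwrite('pics/c2.png',o[:,:,::-1])"
```

```text
time_s: 5.03
eef_pos: [0.543, -0.3605, 0.1084]
tcp_rot: [3.133, 0.227, -0.002]
wrist_force: [0.2, -0.1, -2.2]
gripper_width: 0.0137
grip_force: 30.0
t 5.28 p [ 544.7 -356.5  108.9] psi -80.9 q6 0.83 F [ 0.2 -0.2 -2.2] w 13.7 units [ 0.04 -0.   -3.9 ] turn -0.04
```

View pics/c2.png

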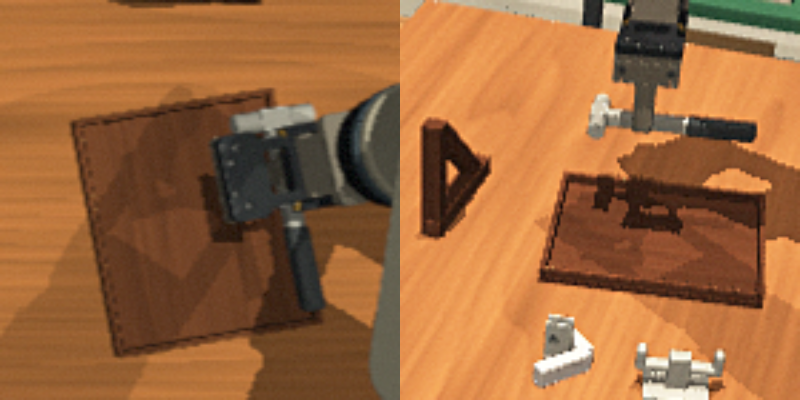

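The hammer is held level over the tray. In the top crop the head is at (275,118) and the grip end at (310,300), both inside the outline once height parallax is allowed for. Lower it to just above the floor.

```bash
python3 -m handwheel '{"commands":[[[0.04,0,-1.2],0,-1],[[0.04,0,-2.2],0,-1],[[0.04,0,-3],0,-1],[[0.04,0,-3.5],0,-1],[[0.04,0,-3.7],0,-1],[[0.04,0,-3.8],0,-1],[[0.04,0,-3.8],0,-1],[[0.04,0,-3.8],0,-1]]}' >/dev/null;  python3 d.py .5457 -.3566 .0105 -81.2
python3 -m handwheel '{"commands":[[[0,0,-0.04],0,-1],[[0,0,-0.08],0,-1],[[0,0,-0.12],0,-1],[[0,0,-0.12],0,-1]]}' >/dev/null;  python3 d.py .5457 -.3566 .0105 -81.2
```

```text
t 6.05 p [ 546.7 -357.7   15.7] psi -81.1 q6 0.83 F [-0.1 -0.2 -2.4] w 13.5 units [-0.04  0.04 -0.21] turn -0.02
t 6.38 p [ 545.9 -357.4   11.8] psi -81.1 q6 0.83 F [ 0.5  0.3 -2.5] w 13.7 units [-0.01  0.03 -0.05] turn -0.02
```

```bash
python3 -m handwheel '{"commands":[[[0,0,-0.03],0,-1],[[0,0,-0.06],0,-1],[[0,0,-0.06],0,-1]]}' >/dev/null;  python3 d.py .5457 -.3566 .0105 -81.2
python3 -m handwheel '{"commands":[[[0,0,-0.03],0,-1],[[0,0,-0.06],0,-1],[[0,0,-0.06],0,-1]]}' >/dev/null;  python3 d.py .5457 -.3566 .0105 -81.2
```

```text
t 6.63 p [ 545.7 -357.3    9.9] psi -81.1 q6 0.83 F [ 0.2  0.7 -2.4] w 13.5 units [-0.    0.03  0.02] turn -0.02
t 6.88 p [ 545.9 -357.3    9.3] psi -81.1 q6 0.83 F [-2.6  1.1  5.5] w 13.8 units [-0.01  0.03  0.05] turn -0.02
```

Contact: the force rose by 8 N. Open a little and lift clear, then go over to the dispenser.

```bash
python3 -m handwheel '{"commands":[[[0,0,0],0,-0.3],[[0,0,0],0,-0.3],[[0,0,0],0,-0.3],[[0,0,0],0,-0.3],[[0,0,0.5],0,-0.3],[[0,0,1.5],0,-0.3],[[0,0,3],0,-0.3],[[0,0,4.5],0,-0.3],[[0,0,5],0,0.5]]}' ;  python3 d.py .5409 .0758 .13 -123.4
```

```text
time_s: 7.63
eef_pos: [0.5483, -0.3589, 0.1401]
tcp_rot: [3.128, 0.243, 0.009]
wrist_force: [0.9, -0.3, 0.0]
gripper_width: 0.0367
grip_force: 0.0
t 7.63 p [ 548.3 -358.9  140.1] psi -81.1 q6 0.83 F [ 0.9 -0.3  0. ] w 36.7 units [-0.3  17.39 -0.4 ] turn -7.05
```

```bash
python3 -m handwheel '{"commands":[[[-0.2,17.35,0],-7.05,1],[[-0.2,17.35,0],-7.05,1],[[-0.2,17.35,0],-7.05,1],[[-0.2,17.35,0],-7.05,1],[[-0.2,17.35,0],-7.05,1],[[-0.2,17.35,0],-7.05,1],[[-0.2,17.35,0],-7.05,1],[[-0.2,17.35,0],-7.05,1],[[-0.2,17.35,0],-7.05,1],[[-0.2,17.35,0],-7.05,1],[[-0.2,17.35,0],-7.05,1],[[-0.2,17.35,0],-7.05,1]]}' >/dev/null
python3 -m handwheel '{"commands":[[[0,0,0],0,1],[[0,0,0],0,1]]}' >/dev/null;  python3 d.py .5409 .0758 .13 -123.4
python3 - <<'E'
from h import *
snap('wrist','w3');snap('top','t3')
a=np.radians(146.6);R=np.array([[np.cos(a),-np.sin(a)],[np.sin(a),np.cos(a)]])
for m in ((30,20),(30,-20),(-30,-20),(-30,20)): print(proj('w3',np.r_[np.array([.5409,.0758])+R@np.array(m)/1000,.055]).round(0))
a=np.load('pics/t3.npz')['f'];b=np.load('pics/w3.npz')['f']
o=np.hstack([cv2.resize(a[165:300,380:500],(320,360)),cv2.resize(b[20:,:],(480,285+75))])
cv2.imwrite('pics/c3.png',o[:,:,::-1])
E
```

```text
t 8.8 p [540.8  76.  133.8] psi -123.4 q6 2.29 F [-0.1 -0.8 -0.8] w 92.1 units [ 0.   -0.01 -0.15] turn -0.01
[347. 239.]
[300. 239.]
[298. 168.]
[349. 169.]
```

View pics/c3.png

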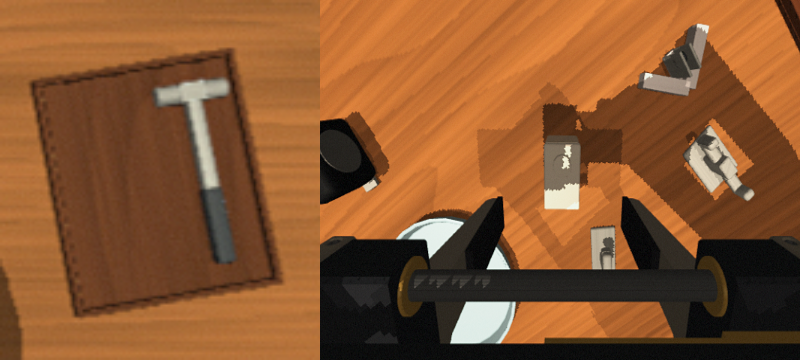

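The hammer lies flat inside the tray, head at crop (190,92) and grip end at (222,255). In the wrist view the dispenser fills full-frame columns 299–347 and rows 164–241, matching the prediction. Grip it.

```bash
python3 -m handwheel '{"commands":[[[0,0,-1.2],0,0.8],[[0,0,-2.3],0,0.6],[[0,0,-3.2],0,0.6],[[0,0,-3.9],0,0.6],[[0,0,-4.2],0,0.5],[[0,0,-4.3],0,0.3],[[0,0,-4.3],0,-0.3],[[0,0,-4.3],0,-1],[[0,0,-4.3],0,-1],[[0,0,-4.3],0,-1],[[0,0,-4.3],0,-1],[[0,0,-4.3],0,-1]]}';  python3 d.py .4515 -.2842 .13 -81.2
```

```text
time_s: 9.9
eef_pos: [0.5417, 0.0764, 0.0272]
tcp_rot: [-3.009, 0.902, -0.003]
wrist_force: [-0.5, -1.9, 7.4]
gripper_width: 0.0399
grip_force: 30.0
t 9.9 p [541.7  76.4  27.2] psi -123.4 q6 2.29 F [-0.5 -1.9  7.4] w 39.9 units [ -3.61 -14.42   4.11] turn 7.03
```

```bash
python3 -m handwheel '{"commands":[[[0,0,0.4],0,-1],[[0,0,1.2],0,-1],[[0,0,2.2],0,-1],[[0,0,3.2],0,-1],[[0,0,4],0,-1],[[0,0,4],0,-1],[[0,0,4],0,-1]]}';  python3 d.py .4515 -.2842 .13 -81.2
```

```text
time_s: 10.48
eef_pos: [0.5415, 0.0766, 0.1274]
tcp_rot: [-3.008, 0.902, -0.004]
wrist_force: [0.3, 0.1, -1.7]
gripper_width: 0.0395
grip_force: 30.0
t 10.48 p [541.5  76.6 127.4] psi -123.4 q6 2.29 F [ 0.3  0.1 -1.7] w 39.5 units [ -3.6  -14.43   0.1 ] turn 7.03
```

```bash
python3 -m handwheel '{"commands":[[[-3.6,-14.4,0],7,-1],[[-3.6,-14.4,0],7,-1],[[-3.6,-14.4,0],7,-1],[[-3.6,-14.4,0],7,-1],[[-3.6,-14.4,0],7,-1],[[-3.6,-14.4,0],7,-1],[[-3.6,-14.4,0],7,-1],[[-3.6,-14.4,0],7,-1],[[-3.6,-14.4,0],7,-1],[[-3.6,-14.4,0],7,-1],[[-3.6,-14.4,0],7,-1],[[-3.6,-14.4,0],7,-1]]}'; python3 -m handwheel '{"commands":[[[0,0,0],0,-1],[[0,0,0],0,-1]]}' >/dev/null; python3 d.py .4515 -.2842 .04 -81.2
```

```text
time_s: 11.48
eef_pos: [0.4495, -0.2839, 0.1247]
tcp_rot: [-3.131, -0.231, 0.003]
wrist_force: [-0.8, 1.3, -1.6]
gripper_width: 0.0399
grip_force: 30.0
t 11.65 p [ 450.6 -282.2  125.4] psi -81.3 q6 0.86 F [-0.5  0.5 -1.4] w 39.8 units [ 0.04 -0.08 -3.41] turn 0.02
```

```bash
python3 -m handwheel '{"commands":[[[0.04,-0.04,-1],0,-1],[[0.04,-0.04,-1.9],0,-1],[[0.04,-0.04,-2.7],0,-1],[[0.04,-0.04,-3.2],0,-1],[[0.04,-0.04,-3.4],0,-1],[[0.04,-0.04,-3.5],0,-1],[[0.04,-0.04,-3.5],0,-1],[[0.04,-0.04,-3.5],0,-1]]}' >/dev/null;  python3 d.py .4515 -.2842 .033 -81.2
python3 -m handwheel '{"commands":[[[0,0,-0.04],0,-1],[[0,0,-0.08],0,-1],[[0,0,-0.12],0,-1],[[0,0,-0.12],0,-1]]}' >/dev/null;  python3 d.py .4515 -.2842 .033 -81.2
```

```text
t 12.32 p [ 452.5 -284.4   39.3] psi -81.4 q6 0.86 F [ 0.1  1.2 -0.9] w 39.9 units [-0.04  0.01 -0.25] turn 0.03
t 12.65 p [ 451.9 -284.6   35.7] psi -81.4 q6 0.86 F [-0.2 -0.4 -2. ] w 40.0 units [-0.02  0.02 -0.11] turn 0.04
```

```bash
python3 -m handwheel '{"commands":[[[0,0,-0.04],0,-1],[[0,0,-0.07],0,-1],[[0,0,-0.07],0,-1]]}' >/dev/null;  python3 d.py .4515 -.2842 .033 -81.2
python3 -m handwheel '{"commands":[[[0,0,-0.03],0,-1],[[0,0,-0.05],0,-1],[[0,0,-0.05],0,-1]]}' >/dev/null;  python3 d.py .4515 -.2842 .033 -81.2
```

```text
t 12.9 p [ 451.7 -284.5   33.7] psi -81.4 q6 0.86 F [-0.3  0.3 -2.2] w 40.0 units [-0.01  0.01 -0.03] turn 0.04
t 13.15 p [ 451.8 -284.6   33.2] psi -81.4 q6 0.86 F [-2.9  0.6  8.4] w 40.2 units [-0.01  0.02 -0.01] turn 0.03
```

```bash
python3 -m handwheel '{"commands":[[[0,0,0],0,0.2],[[0,0,0],0,0.2],[[0,0,0],0,0.2],[[0,0,0],0,0.2],[[0,0,0.5],0,0.2],[[0,0,1.5],0,0.2],[[0,0,3],0,0.2],[[0,0,4],0,0.2],[[0,0,4],0,0.2],[[0,0,4],0,0.2]]}' ;  python3 d.py .4374 -.0881 .13 -77.1
```

```text
time_s: 13.98
eef_pos: [0.4528, -0.2852, 0.134]
tcp_rot: [3.131, 0.235, 0.004]
wrist_force: [0.2, 0.4, -0.3]
gripper_width: 0.0553
grip_force: 0.0
t 13.98 p [ 452.8 -285.2  134. ] psi -81.4 q6 0.86 F [ 0.2  0.4 -0.3] w 55.3 units [-0.62  7.88 -0.16] turn 0.72
```

```bash
python3 -m handwheel '{"commands":[[[-0.55,7.85,0],0.7,0.2],[[-0.55,7.85,0],0.7,0.2],[[-0.55,7.85,0],0.7,0.2],[[-0.55,7.85,0],0.7,0.2],[[-0.55,7.85,0],0.7,0.2],[[-0.55,7.85,0],0.7,0.2],[[-0.55,7.85,0],0.7,0.2],[[-0.55,7.85,0],0.7,0.2]]}' >/dev/null;  python3 d.py .4374 -.0881 .13 -77.1
python3 - <<'E'
from h import *
snap('wrist','w4');snap('top','t4')
a=np.radians(12.9);R=np.array([[np.cos(a),-np.sin(a)],[np.sin(a),np.cos(a)]])
for m in ((0,0,40),(39,0,46),(-39,0,46)): print(proj('w4',np.r_[np.array([.4374,-.0881])+R@np.array(m[:2])/1000,m[2]/1000]).round(0))
for m in ((12,7,48),(12,-7,48),(-12,-7,48),(-12,7,48),(-35,0,20)): print('clamp',proj('w4',np.array([.5497,-.0871,0])+np.array(m)/1000).round(0))
a=np.load('pics/t4.npz')['f'];b=np.load('pics/w4.npz')['f']
o=np.hstack([cv2.resize(a[165:300,380:500],(320,360)),cv2.resize(b[20:,:],(480,360))])
cv2.imwrite('pics/c4.png',o[:,:,::-1])
E
```

```text
t 14.65 p [437.8 -88.5 131.8] psi -77.1 q6 1.14 F [-0.4 -0.6  0.1] w 54.9 units [-0.02  0.02 -0.07] turn 0.01
[324. 202.]
[324. 157.]
[324. 246.]
clamp [351.  44.]
clamp [369.  48.]
clamp [361.  82.]
clamp [343.  78.]
clamp [343. 111.]
```

View pics/c4.png

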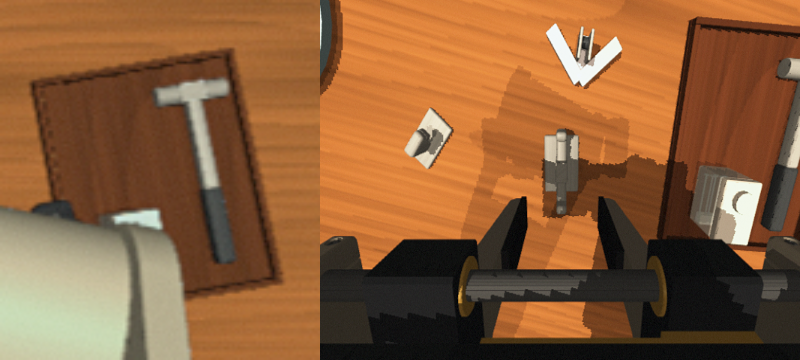

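Dispenser stands upright in the tray. The double hook's bar runs from (325,159) to (321,244) in wrist full-frame pixels, centred between the fingers as predicted. Grip the stem.

```bash
python3 -m handwheel '{"commands":[[[0,0,-1.2],-0.15,0.2],[[0,0,-2.4],-0.15,0.2],[[0,0,-3.5],-0.15,0.1],[[0,0,-4.2],-0.15,0],[[0,0,-4.6],-0.15,-0.1],[[0,0,-4.75],-0.15,-0.2],[[0,0,-4.75],-0.15,-0.3],[[0,0,-4.75],-0.15,-1],[[0,0,-4.75],-0.15,-1],[[0,0,-4.75],-0.15,-1],[[0,0,-4.75],-0.15,-1],[[0,0,-4.75],-0.15,-1]]}';  python3 d.py .5464 -.2634 .13 -81.2
```

```text
time_s: 15.75
eef_pos: [0.4389, -0.0885, 0.0148]
tcp_rot: [3.124, 0.326, 0.003]
wrist_force: [-0.1, -1.1, 7.8]
gripper_width: 0.0137
grip_force: 30.0
t 15.75 p [438.9 -88.5  14.8] psi -78.1 q6 1.16 F [-0.1 -1.1  7.8] w 13.7 units [ 4.3  -7.    4.61] turn -0.52
```

```bash
python3 -m handwheel '{"commands":[[[0,0,0.4],0,-1],[[0,0,1.2],0,-1],[[0,0,2.2],0,-1],[[0,0,3.4],0,-1],[[0,0,4.5],0,-1],[[2,-3.5,4.5],-0.5,-1],[[4.3,-7,4.5],-0.5,-1],[[4.3,-7,4.5],-0.5,-1],[[4.3,-7,4.5],-0.5,-1],[[4.3,-7,4.5],-0.5,-1],[[4.3,-7,4.5],-0.5,-1],[[4.3,-7,4.5],-0.5,-1]]}';  python3 d.py .5464 -.2634 .0208 -81.2
```

```text
time_s: 16.75
eef_pos: [0.5461, -0.2648, 0.1268]
tcp_rot: [3.132, 0.241, 0.001]
wrist_force: [-0.0, 0.4, -0.3]
gripper_width: 0.0137
grip_force: 30.0
t 16.75 p [ 546.1 -264.8  126.8] psi -81.2 q6 0.96 F [-0.   0.4 -0.3] w 13.7 units [ 0.01  0.06 -4.24] turn 0.0
```

```bash
python3 -m handwheel '{"commands":[[[0,0.05,-1.2],0,-1],[[0,0.05,-2.2],0,-1],[[0,0.05,-3.1],0,-1],[[0,0.05,-3.7],0,-1],[[0,0.05,-3.95],0,-1],[[0,0.05,-4.05],0,-1],[[0,0.05,-4.05],0,-1],[[0,0.05,-4.05],0,-1]]}' >/dev/null;  python3 d.py .5464 -.2634 .0208 -81.2
python3 -m handwheel '{"commands":[[[0,0,-0.04],0,-1],[[0,0,-0.08],0,-1],[[0,0,-0.12],0,-1],[[0,0,-0.12],0,-1]]}' >/dev/null;  python3 d.py .5464 -.2634 .0208 -81.2
python3 -m handwheel '{"commands":[[[0,0,-0.03],0,-1],[[0,0,-0.05],0,-1],[[0,0,-0.05],0,-1]]}' >/dev/null;  python3 d.py .5464 -.2634 .0208 -81.2
```

```text
t 17.42 p [ 546.1 -262.    26.3] psi -81.1 q6 0.97 F [-0.2 -1.  -0.7] w 13.4 units [ 0.01 -0.06 -0.22] turn -0.02
t 17.75 p [ 545.7 -262.1   22.3] psi -81.1 q6 0.97 F [ 0.2 -0.5 -0. ] w 14.0 units [ 0.03 -0.05 -0.06] turn -0.02
t 18.0 p [ 545.6 -262.1   20.9] psi -81.1 q6 0.97 F [-0.2  1.3  0.5] w 13.6 units [ 0.03 -0.05 -0.  ] turn -0.02
```

```bash
python3 -m handwheel '{"commands":[[[0,0,-0.02],0,-1],[[0,0,-0.04],0,-1],[[0,0,-0.04],0,-1]]}' >/dev/null;  python3 d.py .5464 -.2634 .0208 -81.2
python3 -m handwheel '{"commands":[[[0,0,-0.02],0,-1],[[0,0,-0.03],0,-1],[[0,0,-0.03],0,-1]]}' >/dev/null;  python3 d.py .5464 -.2634 .0208 -81.2
```

```text
t 18.25 p [ 545.6 -262.1   20.8] psi -81.1 q6 0.97 F [-4.1  1.7 11.3] w 13.7 units [ 0.03 -0.05 -0.  ] turn -0.02
t 18.5 p [ 545.6 -262.1   20.8] psi -81.1 q6 0.97 F [-5.1  2.4 18.5] w 13.7 units [ 0.03 -0.05  0.  ] turn -0.02
```

```bash
python3 -m handwheel '{"commands":[[[0,0,0.06],0,-0.3],[[0,0,0.06],0,-0.3],[[0,0,0.06],0,-0.3],[[0,0,0.06],0,-0.3],[[0,0,0.6],0,-0.3],[[0,0,1.6],0,-0.3],[[0,0,3],0,-0.3],[[0,0,4.5],0,-0.3],[[0,0,4.7],0,-0.3],[[0,0,4.7],0,-0.3]]}' >/dev/null;  python3 d.py .5497 -.086 .14 -88.4
```

```text
t 19.33 p [ 547.6 -263.   140.3] psi -81.1 q6 0.97 F [ 0.5  0.3 -0.3] w 32.3 units [ 0.08  7.08 -0.01] turn -1.22
```

```bash
python3 -m handwheel '{"commands":[[[0.15,7.05,0],-1.2,0.2],[[0.15,7.05,0],-1.2,0.2],[[0.15,7.05,0],-1.2,0.2],[[0.15,7.05,0],-1.2,0.2],[[0.15,7.05,0],-1.2,0.2],[[0.15,7.05,0],-1.2,0.2],[[0.15,7.05,0],-1.2,0.2],[[0.15,7.05,0],-1.2,0.2]]}' >/dev/null;  python3 d.py .5497 -.086 .14 -88.4
python3 - <<'E'
from h import *
snap('wrist','w5');snap('top','t5')
for m in ((12,7,48),(12,-7,48),(-12,-7,48),(-12,7,48),(-35,0,20)): print('clamp',proj('w5',np.array([.5497,-.0871,0])+np.array(m)/1000).round(0))
a=np.load('pics/t5.npz')['f'];b=np.load('pics/w5.npz')['f']
o=np.hstack([cv2.resize(a[165:300,380:500],(320,360)),cv2.resize(b[100:280,200:440],(480,360))])
cv2.imwrite('pics/c5.png',o[:,:,::-1])
E
```

```text
t 20.0 p [549.1 -86.8 136.1] psi -88.3 q6 1.38 F [ 0.4 -0.9  0.1] w 55.4 units [0.02 0.03 0.16] turn -0.01
clamp [316. 188.]
clamp [333. 188.]
clamp [332. 215.]
clamp [316. 215.]
clamp [323. 229.]
```

View pics/c5.png

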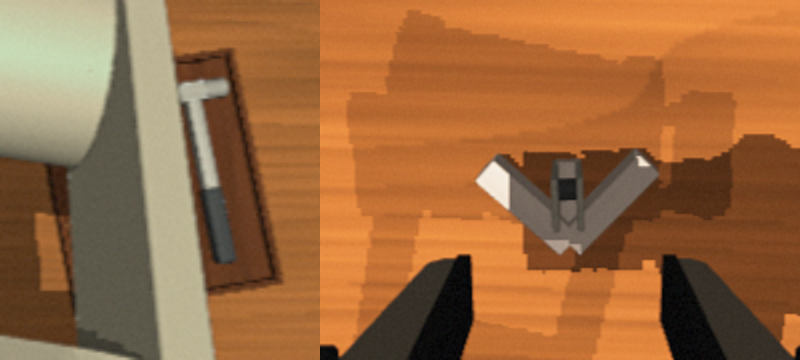

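The clip is at wrist columns 315–332, as predicted, but the V corner at (326,226) puts the clamp about 2.5 mm further in +x. I correct for that and grip the clip with the tips above the 20 mm arms.

```bash
python3 -m handwheel '{"commands":[[[0.1,0,-1.2],0,0.2],[[0.1,0,-2.4],0,0.2],[[0.1,0,-3.4],0,0.1],[[0.1,0,-4.1],0,0],[[0.1,0,-4.35],0,-0.1],[[0.1,0,-4.45],0,-0.2],[[0.1,0,-4.45],0,-0.3],[[0.1,0,-4.45],0,-1],[[0.1,0,-4.45],0,-1],[[0.1,0,-4.45],0,-1],[[0.1,0,-4.45],0,-1],[[0.1,0,-4.45],0,-1]]}';  python3 d.py .5395 .2922 .13 -88.4
```

```text
time_s: 21.1
eef_pos: [0.5527, -0.086, 0.0265]
tcp_rot: [3.141, 0.047, 0.003]
wrist_force: [-0.8, -2.4, 6.2]
gripper_width: 0.014
grip_force: 29.9
t 21.1 p [552.7 -86.   26.5] psi -88.3 q6 1.38 F [-0.8 -2.4  6.2] w 14.0 units [-0.53 15.13  4.14] turn -0.02
```

```bash
python3 -m handwheel '{"commands":[[[0,0,0.4],0,-1],[[0,0,1.2],0,-1],[[0,0,2.2],0,-1],[[0,0,3.2],0,-1],[[0,0,4],0,-1],[[0,0,4],0,-1]]}' >/dev/null;  python3 d.py .5395 .2922 .13 -88.4
python3 -m handwheel '{"commands":[[[-0.5,15.1,0],0,-1],[[-0.5,15.1,0],0,-1],[[-0.5,15.1,0],0,-1],[[-0.5,15.1,0],0,-1],[[-0.5,15.1,0],0,-1],[[-0.5,15.1,0],0,-1],[[-0.5,15.1,0],0,-1],[[-0.5,15.1,0],0,-1],[[-0.5,15.1,0],0,-1],[[-0.5,15.1,0],0,-1],[[-0.5,15.1,0],0,-1],[[-0.5,15.1,0],0,-1]]}' >/dev/null;  python3 d.py .5395 .2922 .0315 -88.4
```

```text
t 21.6 p [554.3 -86.1 130. ] psi -88.3 q6 1.38 F [ 1.1  0.5 -2.4] w 13.9 units [-0.59 15.13 -0.  ] turn -0.02
t 22.6 p [538.6 291.2 124.7] psi -88.2 q6 2.03 F [ 0.5 -0.2 -0.8] w 13.5 units [ 0.04  0.04 -3.73] turn -0.03
```

```bash
python3 -m handwheel '{"commands":[[[0.04,0.04,-1],0,-1],[[0.04,0.04,-1.9],0,-1],[[0.04,0.04,-2.7],0,-1],[[0.04,0.04,-3.2],0,-1],[[0.04,0.04,-3.4],0,-1],[[0.04,0.04,-3.5],0,-1],[[0.04,0.04,-3.5],0,-1],[[0.04,0.04,-3.5],0,-1]]}' >/dev/null;  python3 d.py .5395 .2922 .0315 -88.4
python3 -m handwheel '{"commands":[[[0,0,-0.04],0,-1],[[0,0,-0.08],0,-1],[[0,0,-0.12],0,-1],[[0,0,-0.12],0,-1]]}' >/dev/null;  python3 d.py .5395 .2922 .0315 -88.4
```

```text
t 23.27 p [541.1 292.7  38.8] psi -88.3 q6 2.04 F [-0.7  0.5 -0.9] w 13.5 units [-0.06 -0.02 -0.29] turn -0.01
t 23.6 p [540.4 292.8  35. ] psi -88.3 q6 2.04 F [-0.4  0.2 -0.9] w 13.7 units [-0.04 -0.02 -0.14] turn -0.02
```

```bash
python3 -m handwheel '{"commands":[[[0,0,-0.04],0,-1],[[0,0,-0.08],0,-1],[[0,0,-0.08],0,-1]]}' >/dev/null;  python3 d.py .5395 .2922 .0315 -88.4
python3 -m handwheel '{"commands":[[[0,0,-0.03],0,-1],[[0,0,-0.06],0,-1],[[0,0,-0.06],0,-1]]}' >/dev/null;  python3 d.py .5395 .2922 .0315 -88.4
```

```text
t 23.85 p [540.2 292.7  32.6] psi -88.3 q6 2.04 F [-0.1  0.8 -0.6] w 13.7 units [-0.03 -0.02 -0.04] turn -0.02
t 24.1 p [540.4 292.8  31.5] psi -88.3 q6 2.04 F [-0.6 -0.4  1.9] w 13.5 units [-0.04 -0.02 -0.  ] turn -0.02
```

```bash
python3 -m handwheel '{"commands":[[[0,0,-0.03],0,-1],[[0,0,-0.04],0,-1],[[0,0,-0.04],0,-1]]}' >/dev/null;  python3 d.py .5395 .2922 .0315 -88.4
```

```text
t 24.35 p [540.5 292.7  31.5] psi -88.3 q6 2.04 F [-2.9 -2.7 11.8] w 14.1 units [-0.04 -0.02  0.  ] turn -0.02
```

```bash
python3 -m handwheel '{"commands":[[[0,0,0.05],0,-0.3],[[0,0,0.05],0,-0.3],[[0,0,0.05],0,-0.3],[[0,0,0.05],0,-0.3],[[0,0,0.6],0,-0.3],[[0,0,1.6],0,-0.3],[[0,0,3],0,-0.3],[[0,0,4.3],0,-0.3],[[0,0,4.3],0,-0.3],[[0,0,4.3],0,-0.3]]}' >/dev/null;  python3 d.py .4251 .0824 .135 60.1
python3 -m handwheel '{"commands":[[[-2.3,-4.2,0],12.4,0.2],[[-2.3,-4.2,0],12.4,0.2],[[-2.3,-4.2,0],12.4,0.2],[[-2.3,-4.2,0],12.4,0.2],[[-2.3,-4.2,0],12.4,0.2],[[-2.3,-4.2,0],12.4,0.2],[[-2.3,-4.2,0],12.4,0.2],[[-2.3,-4.2,0],12.4,0.2],[[-2.3,-4.2,0],12.4,0.2],[[-2.3,-4.2,0],12.4,0.2],[[-2.3,-4.2,0],12.4,0.2],[[-2.3,-4.2,0],12.4,0.2]]}' >/dev/null;  python3 d.py .4251 .0824 .135 60.1
```

```text
t 25.18 p [541.8 293.5 140.8] psi -88.3 q6 2.04 F [0.8 0.6 0. ] w 32.1 units [-4.67 -8.44 -0.23] turn 24.73
t 26.18 p [482.  187.3 136.9] psi -13.8 q6 0.61 F [-0.2 -0.2 -1.8] w 55.0 units [-2.27 -4.2  -0.07] turn 12.31
```

```bash
python3 -m handwheel '{"commands":[[[-2.27,-4.2,0],12.3,0.2],[[-2.27,-4.2,0],12.3,0.2],[[-2.27,-4.2,0],12.3,0.2],[[-2.27,-4.2,0],12.3,0.2],[[-2.27,-4.2,0],12.3,0.2],[[-2.27,-4.2,0],12.3,0.2],[[-2.27,-4.2,0],12.3,0.2],[[-2.27,-4.2,0],12.3,0.2],[[-2.27,-4.2,0],12.3,0.2],[[-2.27,-4.2,0],12.3,0.2],[[-2.27,-4.2,0],12.3,0.2],[[-2.27,-4.2,0],12.3,0.2]]}' >/dev/null;  python3 d.py .4251 .0824 .135 60.1
python3 - <<'E'
from h import *
snap('wrist','w6');snap('top','t6')
a=np.radians(-29.9);R=np.array([[np.cos(a),-np.sin(a)],[np.sin(a),np.cos(a)]])
for m in ((14,6,39),(14,-6,39),(28,17,6),(28,-17,6),(-28,-17,6)): print(proj('w6',np.r_[np.array([.4251,.0824])+R@np.array(m[:2])/1000,m[2]/1000]).round(0))
a=np.load('pics/t6.npz')['f'];b=np.load('pics/w6.npz')['f']
o=np.hstack([np.vstack([cv2.resize(a[175:295,385:495],(330,360)),cv2.resize(a[190:285,145:240],(330,240))]),np.vstack([cv2.resize(b[100:280,220:420],(400,360)),np.zeros((240,400,3),np.uint8)])])
cv2.imwrite('pics/c6.png',o[:,:,::-1])
E
```

```text
t 27.18 p [425.5  82.6 137.3] psi 59.9 q6 -0.86 F [-0.2  0.9 -0.6] w 55.2 units [-0.01 -0.01 -0.09] turn 0.04
[329. 216.]
[315. 216.]
[339. 219.]
[305. 219.]
[304. 164.]
```

View pics/c6.png

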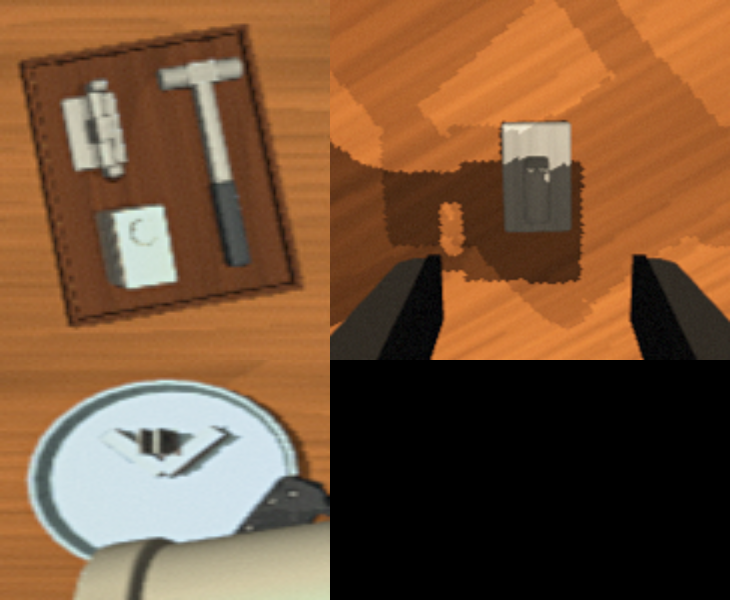

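The tray holds the hammer, dispenser and double hook, all flat and apart, and the clamp lies in the dish. The single-hook plate is at wrist columns 306–340 and rows 161–216, about 2.5 mm off the prediction, so I nudge and grip.

```bash
python3 -m handwheel '{"commands":[[[-0.05,0.1,-1.2],0,0.2],[[-0.05,0.1,-2.4],0,0.2],[[-0.05,0.1,-3.5],0,0.1],[[-0.05,0.1,-4.3],0,0],[[-0.05,0.1,-4.7],0,-0.1],[[-0.05,0.1,-4.9],0,-0.2],[[-0.05,0.1,-4.9],0,-0.3],[[-0.05,0.1,-4.9],0,-1],[[-0.05,0.1,-4.9],0,-1],[[-0.05,0.1,-4.9],0,-1],[[-0.05,0.1,-4.9],0,-1],[[-0.05,0.1,-4.9],0,-1]]}';  python3 d.py .462 .292 .13 0
```

```text
time_s: 28.28
eef_pos: [0.4255, 0.0853, 0.0161]
tcp_rot: [0.816, 3.032, 0.001]
wrist_force: [-1.2, 0.0, 8.3]
gripper_width: 0.0114
grip_force: 30.0
t 28.28 p [425.5  85.3  16.1] psi 59.9 q6 -0.85 F [-1.2  0.   8.3] w 11.4 units [1.46 8.27 4.56] turn -9.98
```

```bash
python3 -m handwheel '{"commands":[[[0,0,0.4],0,-1],[[0,0,1.2],0,-1],[[0,0,2.2],0,-1],[[0,0,3.2],0,-1],[[0,0,4.4],0,-1],[[0,0,4.4],0,-1]]}' >/dev/null
python3 -m handwheel '{"commands":[[[1.45,8.25,0],-10,-1],[[1.45,8.25,0],-10,-1],[[1.45,8.25,0],-10,-1],[[1.45,8.25,0],-10,-1],[[1.45,8.25,0],-10,-1],[[1.45,8.25,0],-10,-1],[[1.45,8.25,0],-10,-1],[[1.45,8.25,0],-10,-1],[[1.45,8.25,0],-10,-1],[[1.45,8.25,0],-10,-1],[[1.45,8.25,0],-10,-1]]}' >/dev/null;  python3 d.py .462 .292 .0211 0
```

```text
t 29.7 p [460.9 291.3 125. ] psi 0.1 q6 0.56 F [-0.3  0.3 -0.5] w 11.6 units [ 0.05  0.03 -4.16] turn -0.01
```

```bash
python3 -m handwheel '{"commands":[[[0.04,0.03,-1.2],0,-1],[[0.04,0.03,-2.2],0,-1],[[0.04,0.03,-3.1],0,-1],[[0.04,0.03,-3.6],0,-1],[[0.04,0.03,-3.85],0,-1],[[0.04,0.03,-3.95],0,-1],[[0.04,0.03,-3.95],0,-1],[[0.04,0.03,-3.95],0,-1]]}' >/dev/null;  python3 d.py .462 .292 .0211 0
python3 -m handwheel '{"commands":[[[0,0,-0.04],0,-1],[[0,0,-0.08],0,-1],[[0,0,-0.12],0,-1],[[0,0,-0.12],0,-1]]}' >/dev/null;  python3 d.py .462 .292 .0211 0
python3 -m handwheel '{"commands":[[[0,0,-0.03],0,-1],[[0,0,-0.05],0,-1],[[0,0,-0.05],0,-1]]}' >/dev/null;  python3 d.py .462 .292 .0211 0
```

```text
t 30.37 p [462.6 292.4  27.3] psi -0.1 q6 0.56 F [-0.3 -0.1  0.5] w 11.6 units [-0.03 -0.02 -0.25] turn 0.01
t 30.7 p [462.2 292.2  23.8] psi -0.1 q6 0.56 F [-1.3 -0.4 -0.2] w 11.6 units [-0.01 -0.01 -0.11] turn 0.02
t 30.95 p [462.1 292.2  22.3] psi -0.1 q6 0.56 F [-0.2 -0.  -0.6] w 11.7 units [-0.   -0.01 -0.05] turn 0.02
```

```bash
python3 -m handwheel '{"commands":[[[0,0,-0.03],0,-1],[[0,0,-0.06],0,-1],[[0,0,-0.06],0,-1]]}' >/dev/null;  python3 d.py .462 .292 .0211 0
python3 -m handwheel '{"commands":[[[0,0,-0.02],0,-1],[[0,0,-0.03],0,-1],[[0,0,-0.03],0,-1]]}' >/dev/null;  python3 d.py .462 .292 .0211 0
```

```text
t 31.2 p [462.2 292.3  21.2] psi -0.1 q6 0.56 F [-1. -1.  5.] w 11.9 units [-0.01 -0.01 -0.  ] turn 0.02
t 31.45 p [462.2 292.3  21.1] psi -0.1 q6 0.56 F [-3.2 -1.8 14.7] w 11.8 units [-0.01 -0.01 -0.  ] turn 0.02
```

```bash
python3 -m handwheel '{"commands":[[[0,0,0.03],0,-0.4],[[0,0,0.03],0,-0.4],[[0,0,0.03],0,-0.4],[[0,0,0.03],0,-0.4],[[0,0,0.6],0,-0.4],[[0,0,1.6],0,-0.4],[[0,0,3],0,-0.4],[[0,0,4.5],0,-0.4],[[0,0,6],0,-0.4],[[0,0,6],0,-0.4]]}' >/dev/null
python3 -m handwheel '{"commands":[[[-2,-11,2],0,0],[[-2,-11,2],0,0],[[-2,-11,2],0,0],[[-2,-11,2],0,0],[[-2,-11,2],0,0],[[-2,-11,2],0,0],[[-2,-11,2],0,0],[[-2,-11,2],0,0],[[-2,-11,2],0,0]]}'
python3 - <<'E'
from h import *
snap('side','s7');snap('top','t7')
a=np.load('pics/t7.npz')['f'];b=np.load('pics/s7.npz')['f']
o=np.hstack([np.vstack([cv2.resize(a[175:295,385:495],(275,300)),cv2.resize(a[190:285,145:240],(275,280))]),cv2.resize(b[80:350,200:440],(515,580))])
cv2.imwrite('pics/c7.png',o[:,:,::-1])
E
```

```text
time_s: 33.03
eef_pos: [0.412, 0.0158, 0.2201]
tcp_rot: [2.227, 2.215, 0.001]
wrist_force: [0.5, -0.0, -0.5]
gripper_width: 0.0458
grip_force: 0.0
```

View pics/c7.png

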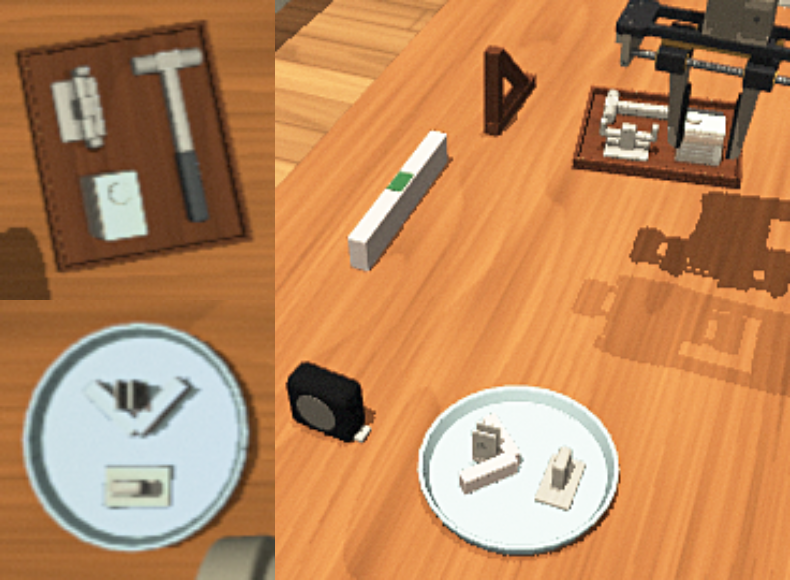

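The final view shows the hammer, dispenser and double hook flat and apart in the tray. The clamp (crop ~(140,400)) and single hook (~(138,487)) are flat in the dish, clear of each other and the rim. The bystanders haven't moved and the arm is clear.

```bash
python3 -c "
from cell import hand_in
print(hand_in())"
```

```text
the job is handed in; nothing more can be done
None
```

I made up both kits and handed the job in at about 33 s: hammer, dispenser (upright) and two-pronged hook are in the walnut tray, corner clamp and single-pronged hook in the blue dish, all flat and apart in the final pictures, with the three bystanders not moved.

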